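# Take the squeeze-and-turn safety cap off the objective canister

### The arm

A 6-joint arm with a two-finger parallel gripper is mounted at the origin on the work surface. World frame = base frame: x ahead of the robot, y to its left, z up, the work surface at z = 0. Lengths are in mm, angles in degrees, forces in N, time in s.
With the tool pointing down it reaches from about 350 to 850 mm from the base axis. Payload 8.1 kg.
Tool frame: the origin (TCP) lies midway between the tips of the shut fingers; the grasp point (between the pads) lies 19 mm behind it; z points along the fingers, y is the direction in which the jaws open and shut (so a half turn about z gives the same grasp; the last joint's range is limited). The gripper opens to 85 mm and grips with 20 to 120 N. Pads are 22 mm wide; open, the fingers measure 114 mm over their backs; the gripper's body (76 mm by 85 mm) begins 54 mm behind the grasp point. The pads swing forward as they close: fully open they stand 13 mm farther back than shut.
Start: joints at [-69.809, 7.471, 85.268, -0, 87.261, -4.893], TCP at [254.389, -543.408, 231.292] pointing down, gripper open.
Joint ranges: [-169.43, 169.43], [-51.17, 129.36], [1.28, 143.12], [-76.62, 256.62], [0, 156.53], [-152.29, 152.29]. Speed limits (degrees/s): [136.94, 136.94, 159.86, 180, 180, 180].

### API

Orientations are given as [roll, pitch, yaw] about the fixed x, y, z axes, in that order (R = Rz(yaw) Ry(pitch) Rx(roll)).
In Python, from bench import r gives the robot as it stands.
- The arm moves only by the tool carry_out, never from a script. Its argument "increments" is a list of rows, each a list of 3 entries, a list of its own where there are three numbers: the shift along the tool's x, y, z in m, then the turn, a rotation vector about the tool's x, y, z in rad, then the closure, from 0 (fully open) to 1 (shut). A call has 1 to 12 rows; each row shifts and turns the pose as measured when the row begins, along the tool's axes as they then stand; what a row does not reach is not made up. A row lasts 1/10 s, in which the tool goes at most 50 mm and 8.59 degrees, less where a joint would pass 70% of its speed; a pose out of reach is approached as far as the arm can. A call with a gripper value outside its range is refused whole. The fingers move at their own pace and stop on an object; "newtons" is the grip in N (left out, the last holds). Time passes only in rows, so rows that do not move let the fingers close. It gives the time, the measured TCP pose, the force and the opening at its end, in the units of the state.
- r.sense(): the state, without advancing time (a new reading comes with each control period).
- r.snapshot(name): name is "scene" or "top" or "wrist"; returns a dict with "image" (400x640x3 uint8, blue, green, red), "vertical_fov" (degrees; the focal length in pixels is half the picture's height over the tangent of half this angle, whatever the lens; pixels are square), "cx", "cy" (the principal point, pixels), "k1" (the pictures are not rectified: a ray, as slopes to the right and down, at radius r is drawn at 1 + k1 r^2 times it, then the intrinsics apply), "rvec" (rotation vector, rad) and "tvec" (3), from world to camera coordinates, as OpenCV has them. Camera axes: x right, y down, z forward; pixel columns grow to the right and rows downward; lengths in mm; the calibration is good to about 2 mm. A picture is of the moment at which its call begins. There is no depth.
- r.hand_in(): hands the job in, once; it reports no verdict.
The state is a dict: "time": time; "joint_pos": joint angles; "qd": joint speeds; "joint_efforts": joint torques, N m; "tool_pos": TCP position; "tcp_rot": TCP orientation; "ft_force": force on the tool from outside, world axes, zero at the start; "wrist_torque": the same for the moment, N m; "finger_gap": finger opening in mm.
Only numpy, scipy, OpenCV 4.12 (cv2) and the standard library are available. Lean on these libraries where they do the work, as an engineer would, in place of code of your own. Each camera call takes 0.05 s, during which the arm holds its last target.

### The job

Open the canister whose black cap has two side tabs: squeeze both tabs in, not too hard, keep them in while you turn the cap anticlockwise until you feel it stop, without forcing it, then lift it straight off. Set the cap down gently, the right way up, in the empty steel tray, let go of it, and leave everything else on the bench where it is.

Things in the scene. Friction and masses are not known exactly. Their poses are not given: they have to be found in the camera images.
- canister: Aluminium canister, 72 mm across, bolted to the bench through a square dark foot (100 x 100 x 10 mm); cannot move. Origin on the bench under its centre, z up. Its flat shoulder, on which the cap rests, is 60 mm above the bench. A second bolted canister beside it, with a plain round black lid (60 mm across, no tabs), is not part of the job.
- collar (a point): Point on the canister's axis level with the top of its collar, 66 mm above the bench. The collar is a low ring on the shoulder, 53 mm inside and 69 mm outside diameter, 6 mm tall, with two 10 mm notches on the canister's +y and -y sides. Fingers must stay above it. Inside it stands the neck (34 mm across, 31 mm tall) that carries the cap.
- cap: Black safety cap locked on the canister's neck, about 100 g, loose once off. Origin at the centre of its underside (60 mm above the bench when closed), z up along its axis. Skirt 43 mm across, 38 mm tall. A flat upright tab stands outside the skirt on its +y and on its -y side, outer faces 60 mm apart. Closed, its axes are the canister's within a degree.
- cap_top (a point): Top centre of the cap, 38 mm above its underside. Turning: with both tabs in, the cap turns anticlockwise seen from above (positive about z) almost freely, up to a hard stop. The stop lies 0.6 to 1.4 rad (34 to 80 degrees) from closed, different each time and hidden under the cap: feel for it. Ease back a touch (0.02 to 0.05 rad) before lifting.
- lugs (a point): Centre of the cap at the level of its hidden lugs, 9 mm above its underside. At the stop, and up to 0.08 rad before it, the lugs are free and the cap lifts straight off (clear after 30 mm); elsewhere the neck holds them. They break when the cap is forced against the canister with over 40 N in all (roughly 0.5 N m against the stop, or that pull).
- tab_l_face (a point): Centre of the outer face of the tab on the cap's +y side, 23 mm above the cap's underside; moves with the tab. The tab is 26 mm wide (along the cap's x), 4 mm thick, from 8 to 38 mm above the underside. It slides inward on a spring, 5.5 mm at most: gives at 5 N, fully in at 10.5 N, when both are in they are 49 mm over the faces.
- tab_r_face (a point): Centre of the outer face of the tab on the cap's -y side, like the other. Under each tab an 8 mm wide tooth sits in a notch of the collar and blocks turning until that tab is at least 4 mm in; keep both in while turning. The tabs crack when the two fingers' forces on the cap add up to over 70 N: 12 to 25 N of grip is right.
- tray: Square shallow steel tray fixed to the bench, 150 x 150 mm outside, walls 4 mm thick and 10 mm tall, inner floor 4 mm above the bench, empty. Origin on the bench under its centre, axes along its sides.
- objective_a: Bystander: chromed microscope objective, 25 mm across, 45 mm tall, standing near the canister. Origin under its centre.
- objective_b: Bystander: another such objective, standing nearer the robot. Origin under its centre.
- eyepiece: Bystander: black eyepiece, 32 mm across, 41 mm tall, standing beyond the tray. Origin under its centre.
- slide_box: Bystander: grey box for glass slides, 70 x 90 x 35 mm tall. Origin under its centre.
- carton: Bystander: small cardboard carton, 70 x 90 x 60 mm tall. Origin under its centre.
- lens_cap: Bystander: small black lens cap lying on the bench, 32 mm across, 12 mm tall. Origin under its centre.
Mind the look-alikes: they are no part of the job. What is shaped like the cap but purple is not meant. There is more than one size of the tray; the one meant has the size given above.

How it is judged (in metres and radians):
On the way, in this order (a step that is already met when the one before it is completed fails the run):
1. the cap has been turned by more than 0.45 rad while still down on its neck (angle between the x axis of cap and the x axis of canister, either way round above 0.45 rad and z of cap in the frame of canister below 0.066 m and horizontal distance between cap and canister below 0.006 m), for 0.1 s.
2. the cap is lifted clear of the neck, still upright (z of cap in the frame of canister above 0.1 m and angle between cap's own z axis and vertical below 0.3 rad), for 0.1 s.
At the end, for the whole second after the job is handed in: The cap stands upright (within 0.1 rad) and at rest on the floor of the steel tray, its centre within 52 mm of the tray's centre along both of the tray's sides, and is let go (x of cap in the frame of tray between -0.052 and 0.052 m and y of cap in the frame of tray between -0.052 and 0.052 m and z of cap in the frame of tray between 0.001 and 0.01 m and angle between cap's own z axis and vertical below 0.1 rad and linear speed of cap below 0.02 m/s); the robot touches nothing.
It fails at once if the tabs are squeezed with more than 70 N (both fingers' forces on the cap added) (contact force between cap and the fingers above 70 N).
It fails at once if the cap is forced against the canister with more than 40 N (contact force between cap and canister above 40 N).
It fails at once if the cap is let go in the air more than about 15 mm above the tray's floor (z of cap in the frame of tray above 0.02 m and (z of cap in the frame of canister above 0.09 m or horizontal distance between cap and canister above 0.04 m) and contact force between cap and the fingers below 0.05 N).
It fails at once if the cap is pressed or banged into the tray with more than 30 N (contact force between cap and tray above 30 N).
It fails at once if a bystander is moved by more than 30 mm (distance of any of objective_a, objective_b, eyepiece, slide_box, carton, lens_cap from where it was at the start of the episode above 0.03 m).
It also fails if it takes over 72 s, if anything falls off the work surface, if the arm or the gripper's body presses on something with over 40 N, if the wrist force passes 120 N, or if a joint passes its speed limit or range.

## Working session

There is one attempt and no reset: what is moved stays moved. The work goes in short steps, Python scripts to look and compute and a tool call to move; the robot and the scene stay as the last step left them, time stands still between calls to the robot, and variables do not carry over. Pictures are saved under pics/ and viewed, and the job is handed in when it is done.

Besides the shell and the picture viewer there is one more tool, called after "Call:" as name(argument=value, ...), one argument or row to a line, values as JSON. carry_out: Moves the arm, as the interface text tells. Its arguments: {"type":"object","properties":{"increments":{"type":"array"},"newtons":{"type":"number"}},"required":["increments"]}

```bash
mkdir -p pics && ls && python3 - <<'E'
from bench import r
import cv2
s=r.sense();print(s)
for n in("scene","top","wrist"):
    d=r.snapshot(n);cv2.imwrite(f"pics/{n}0.png",d["image"]);print(n,{k:v for k,v in d.items() if k!="image"})
E
```

```text
pics
{'time': 0.0, 'joint_pos': array([-6.98104944e+01,  7.51453631e+00,  8.53318158e+01, -8.56041068e-04,
        8.72633645e+01, -4.89415582e+00]), 'qd': array([ 0.04278327, -0.03622634,  0.10833886,  0.00361085,  0.05635686,
       -0.00199797]), 'joint_efforts': array([-1.54198489e-03, -5.69409478e+01, -5.00548017e+01, -4.09947479e-04,
        1.48748030e-02,  2.11384685e-05]), 'tool_pos': array([ 254.16869531, -542.86521602,  230.22611121]), 'tcp_rot': array([-1.79890611e+02, -8.50862574e-03,  2.50836950e+01]), 'ft_force': array([-0.21607378,  0.74258891, -0.03561554]), 'wrist_torque': array([ 0.00979712, -0.0239507 , -0.05013433]), 'finger_gap': 85.62950964177003}
scene {'vertical_fov': 48.783145437953976, 'cx': 308.0028230964293, 'cy': 200.05154390763138, 'k1': -0.059140571474832926, 'rvec': array([ 1.69733641,  1.92601966, -0.74834364]), 'tvec': array([ 142.05433766, -358.77480713, 1483.94601979])}
top {'vertical_fov': 50.19635659010173, 'cx': 319.6048622737335, 'cy': 198.4657232457439, 'k1': -0.047170192047754224, 'rvec': array([ 2.19386859, -2.18698423,  0.0891233 ]), 'tvec': array([ -92.51850692,  546.84777879, 1073.16083479])}
wrist {'vertical_fov': 58.05887050281197, 'cx': 320.2582750630665, 'cy': 196.40359539875345, 'k1': -0.032778380849854565, 'rvec': array([-2.45529598,  1.56208299,  0.21217414]), 'tvec': array([-598.58477343,  -34.84360411,  378.06302458])}
```

View pics/scene0.png

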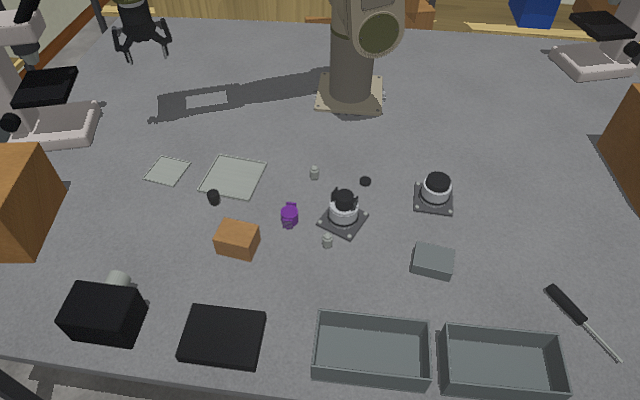

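View pics/top0.png

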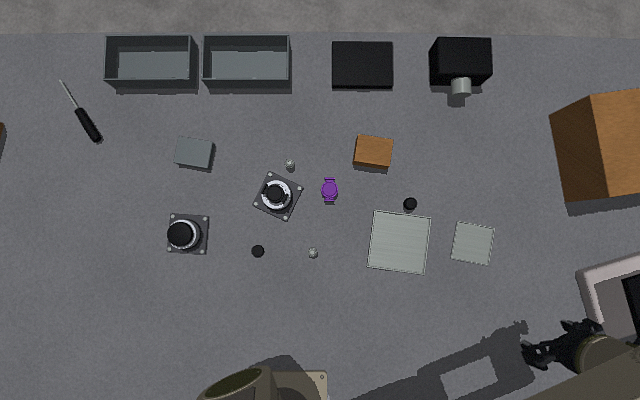

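View pics/wrist0.png

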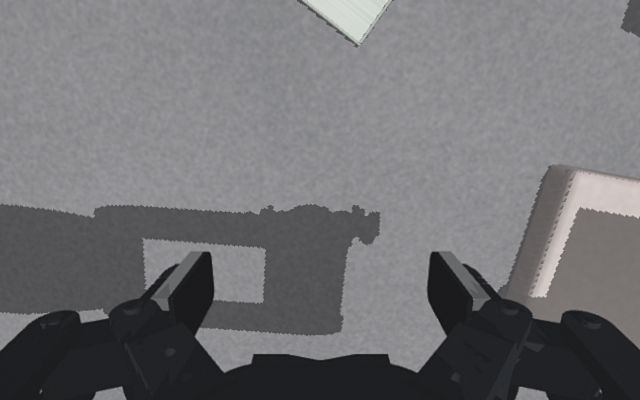

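The top view shows these possible look-alikes:
- **Canister:** the tabbed black cap is at (277,195). The plain-lid canister at (184,234) and the purple cap-shaped item at (330,189) are not meant.
- **Tray:** the large one is at (400,242) and the small one at (472,243).
- **Small black round things:** the lens cap is at (258,251) and the eyepiece at (410,204).

I choose the cap at (277,195) and, subject to measuring it, the tray at (400,242). I'll check both in a close crop.

```bash
cat > h.py <<'E'
import numpy as np, cv2
from bench import r
def K(d):
    f=d["image"].shape[0]/2/np.tan(np.radians(d["vertical_fov"]/2))
    return np.array([[f,0,d["cx"]],[0,f,d["cy"]],[0,0,1.]]), np.array([d["k1"],0,0,0,0.])
def ray(d,px):
    k,D=K(d);px=np.asarray(px,float).reshape(-1,1,2)
    u=cv2.undistortPoints(px,k,D,None,None,None).reshape(-1,2) if 0 else cv2.undistortPointsIter(px,k,D,None,None,(3,50,1e-10)).reshape(-1,2)
    R=cv2.Rodrigues(d["rvec"])[0];c=-R.T@d["tvec"]
    return c,np.c_[u,np.ones(len(u))]@R
def onz(d,px,z):
    c,v=ray(d,px);return c+v*((z-c[2])/v[:,2])[:,None]
def proj(d,P):
    k,D=K(d);return cv2.projectPoints(np.asarray(P,float).reshape(-1,3),d["rvec"],d["tvec"],k,D)[0].reshape(-1,2)
E
python3 - <<'E'
from h import *
d=r.snapshot("top");im=d["image"]
a=cv2.resize(im[155:240,225:355],None,fx=6,fy=6,interpolation=cv2.INTER_CUBIC);cv2.imwrite("pics/c1.png",a)
s=r.snapshot("scene");a2=cv2.resize(s["image"][175:255,265:395],None,fx=6,fy=6,interpolation=cv2.INTER_CUBIC);cv2.imwrite("pics/c2.png",a2)
# trays
g=cv2.cvtColor(im,cv2.COLOR_BGR2GRAY)
print(im[242,400],im[242,472],im[195,277],im[260,350],im[180,262])
m=cv2.inRange(im,(150,150,140),(255,255,255))
for c in cv2.findContours(m[:290],0,2)[0]:
    if cv2.contourArea(c)>300:
        q=cv2.minAreaRect(c);b=onz(d,cv2.boxPoints(q),10)
        print(q,b[:,:2].round(1).tolist(),b.mean(0).round(1),np.linalg.norm(b-np.roll(b,-1,0),axis=1).round(1),
         np.degrees(np.arctan2(*(b[1]-b[0])[1::-1])))
E
```

```text
[147 152 145] [132 139 133] [40 37 41] [109 105 102] [117 116 113]
((614.9500732421875, 272.3499755859375), (17.708751678466797, 55.3398551940918), 71.56504821777344) [[355.2, -789.7], [399.8, -937.9], [355.3, -952.1], [311.3, -803.8]] [ 355.4 -870.9   10. ] [154.7  46.7 154.6  46.1] -73.23788399744633
```

View pics/c1.png

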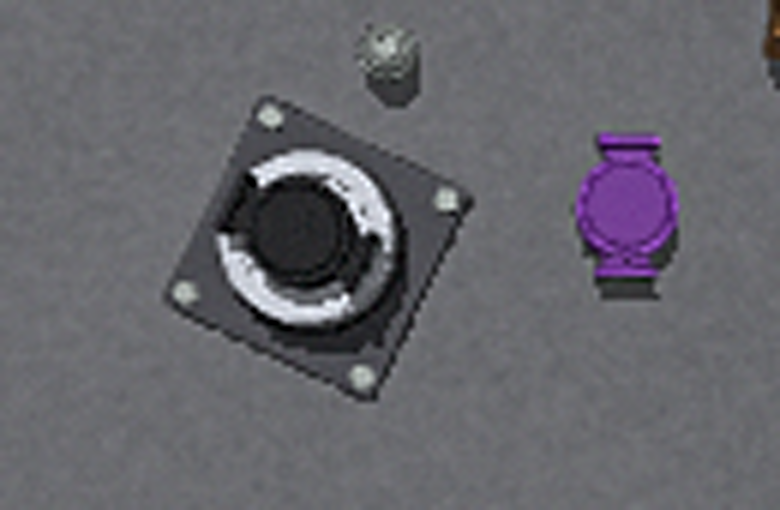

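View pics/c2.png

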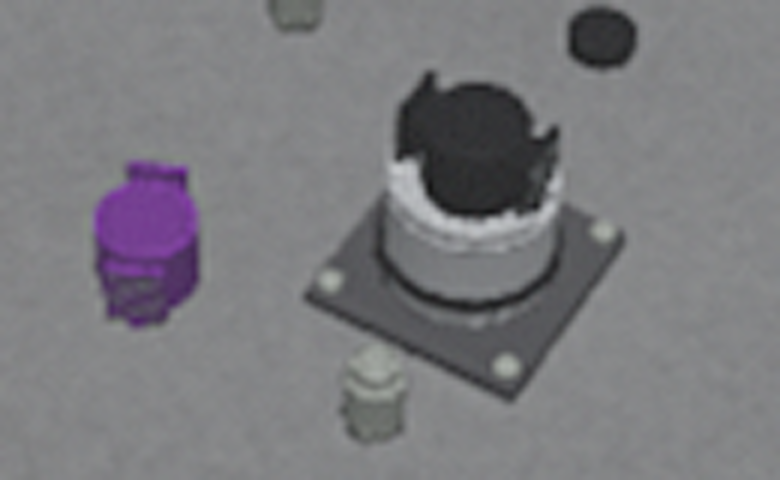

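```bash
python3 - <<'E'
from h import *
d=r.snapshot("top");im=d["image"].astype(int)
hsv=cv2.cvtColor(d["image"],cv2.COLOR_BGR2HSV)
m=((im[:,:,1]-im[:,:,2]>2)&(im.sum(2)>360)).astype(np.uint8)*255
m=cv2.morphologyEx(m,cv2.MORPH_CLOSE,np.ones((3,3)));m=cv2.morphologyEx(m,cv2.MORPH_OPEN,np.ones((5,5)))
for c in cv2.findContours(m[:290],0,2)[0]:
    if cv2.contourArea(c)>300:
        q=cv2.minAreaRect(c);b=onz(d,cv2.boxPoints(q),8)
        print(np.round(q[0],1),b[:,:2].round(1).tolist(),b.mean(0).round(1),np.linalg.norm(b-np.roll(b,-1,0),axis=1).round(1),np.degrees(np.arctan2(*(b[1]-b[0])[1::-1])))
E
```

```text
[472.6 242.5] [[395.7, -429.4], [491.8, -448.4], [474.3, -548.3], [378.0, -528.6]] [ 434.9 -488.7    8. ] [ 98.  101.4  98.3 100.8] -11.211553810009129
[399.1 241.6] [[372.7, -212.0], [521.2, -231.9], [502.4, -381.6], [353.6, -360.3]] [ 437.5 -296.4    8. ] [149.8 150.9 150.2 149.6] -7.653042505088071
```

The crops confirm it. The black cap has two upright tabs (crop 240,200 and 370,260) on the diamond-set canister, and the purple one beside it is the look-alike. The 150 mm tray is at (437,-296); the other one measures 100 mm.

```bash
python3 - <<'E'
from h import *
def an(b): return (np.degrees([np.arctan2(*(b[(i+1)%4]-b[i])[1::-1]) for i in range(4)]).round(1), np.linalg.norm(b-np.roll(b,-1,0),axis=1).round(1))
d=r.snapshot("top")
P=(np.array([(268,97),(472,203),(375,400),(168,295)])+.5)/6-.5+[225,155]
b=onz(d,P,10);print(b.mean(0),*an(b))
P=(np.array([(270,116),(447,199),(362,376),(185,293)])+.5)/6-.5+[225,155]
b=onz(d,P,12);print("bolts",b.mean(0),*an(b))
P=(np.array([(240,203),(370,262)])+.5)/6-.5+[225,155]
b=onz(d,P,98);print(b,b.mean(0)); v=b[1]-b[0];print(np.degrees(np.arctan2(v[1],v[0])),np.linalg.norm(v))
P=(np.array([(303,232)])+.5)/6-.5+[225,155];print(onz(d,P,98))
s=r.snapshot("scene")
P=(np.array([(330,280),(603,231),(506,366)])+.5)/6-.5+[265,175]
b=onz(s,P,12);print("scene bolts",b,"mid of first-second", (b[0]+b[1])/2)
P=(np.array([(476,122)])+.5)/6-.5+[265,175];print(onz(s,P,98))
for n,p,z in (("obA",(290,163),45),("lens",(258,251),12),("obB",(312,252),45),("eye",(410,203),41),("purple",(330,189),38),("carton",(373,150),60),("slide",(195,153),35),("plain",(183,233),90)): print(n,onz(d,[p],z).round())
E
```

```text
[553.88392756  16.47990418  10.        ] [-117.3  154.2   63.4  -26.1] [99.6 94.4 99.9 95.6]
bolts [554.87333216  18.34619848  12.        ] [-115.   154.8   65.1  -24.9] [84.5 84.3 84.  84.5]
[[565.09866377  40.98417939  98.        ]
 [541.82833105 -10.75479132  98.        ]] [553.46349741  15.11469403  98.        ]
-114.21650538823413 56.73120371421147
[[553.64962058  15.88427263  98.        ]]
scene bolts [[572.46513119 -38.86449664  12.        ]
 [532.12546295  72.5784742   12.        ]
 [608.42003203  36.8553864   12.        ]] mid of first-second [552.29529707  16.85698878  12.        ]
[[555.47972583  16.4047567   98.        ]]
obA [[635. -16.  45.]]
lens [[413.  66.  12.]]
obB [[412. -72.  45.]]
eye [[ 535. -318.   41.]]
purple [[ 570. -117.   38.]]
carton [[ 666. -223.   60.]]
slide [[661. 227.  35.]]
plain [[458. 236.  90.]]
```

Call:
carry_out(
  increments=[
    [[0.036,-0.027,0],[0,0,0],0],
    [[0.036,-0.027,0],[0,0,0],0],
    [[0.036,-0.027,0],[0,0,0],0],
    [[0.036,-0.027,0],[0,0,0],0],
    [[0.036,-0.027,0],[0,0,0],0],
    [[0.036,-0.027,0],[0,0,0],0],
    [[0.036,-0.027,0],[0,0,0],0],
    [[0.036,-0.027,0],[0,0,0],0],
    [[0.036,-0.027,0],[0,0,0],0],
    [[0.036,-0.027,0],[0,0,0],0],
    [[0.036,-0.027,0],[0,0,0],0],
    [[0.036,-0.027,0],[0,0,0],0],
  ],
  newtons=20,
)

```text
time: 1.6
tool_pos: [515.4, -54.5, 231.7]
tcp_rot: [179.7, -0.2, 24.5]
ft_force: [0.8, -0.4, 0.4]
finger_gap: 85.3
```

Call:
carry_out(
  increments=[
    [[0,0,0],[0,0,0.14],0],
    [[0,0,0],[0,0,0.14],0],
    [[0,0,0],[0,0,0.14],0],
    [[0,0,0],[0,0,0.14],0],
    [[0,0,0],[0,0,0.14],0],
    [[0,0,0],[0,0,0.14],0],
    [[0,0,0],[0,0,0],0],
  ],
)

```text
time: 2.3
tool_pos: [517.9, -46.1, 232.0]
tcp_rot: [-179.9, -0.3, -24.9]
ft_force: [1.4, -0.9, 0.3]
finger_gap: 85.4
```

```bash
cat > cam.py <<'E'
from h import *
from scipy.spatial.transform import Rotation as Ro
s=r.sense();d=r.snapshot("wrist")
R=Ro.from_euler("xyz",s["tcp_rot"],degrees=True).as_matrix()
C=cv2.Rodrigues(d["rvec"])[0];c=-C.T@d["tvec"]
print(s["time"],s["tool_pos"].round(1),s["tcp_rot"].round(2),"cam in tool",(R.T@(c-s["tool_pos"])).round(1),"camz",(R.T@C[2]).round(3))
print("go to (554,16.5) tool",(R.T@(np.array([554,16.5,s["tool_pos"][2]])-s["tool_pos"])).round(1))
import sys
cv2.imwrite(f"pics/{sys.argv[1]}.png",d["image"])
E
python3 cam.py w1
```

```text
2.3 [517.9 -46.1 232. ] [-179.92   -0.34  -24.85] cam in tool [  65.7    0.4 -142.3] camz [-0.264  0.     0.965]
go to (554,16.5) tool [  6.5 -72.    0.1]
```

Call:
carry_out(
  increments=[
    [[0.003,-0.036,0],[0,0,0],0],
    [[0.003,-0.036,0],[0,0,0],0],
    [[0,0,0],[0,0,0],0],
    [[0,0,0],[0,0,0],0],
  ],
)

```text
time: 2.75
tool_pos: [554.3, 17.9, 232.4]
tcp_rot: [-179.9, -0.4, -23.7]
ft_force: [0.8, 0.5, -0.4]
finger_gap: 85.4
```

```bash
python3 cam.py w2
```

```text
2.75 [554.3  17.9 232.4] [-179.95   -0.4   -23.67] cam in tool [  65.7    0.4 -142.3] camz [-0.264  0.     0.965]
go to (554,16.5) tool [0.3 1.4 0. ]
```

View pics/w2.png

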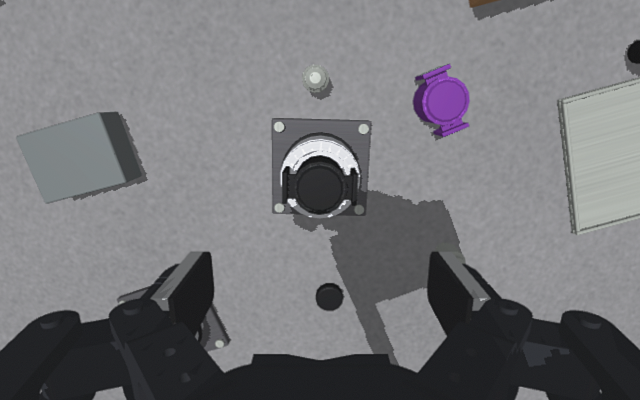

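The wrist view has the tabbed cap centred at (319,187), with its tabs at (287,187) and (353,187) and the foot bolts at about (279,127), (363,129), (279,208) and (359,210).

```bash
python3 - <<'E'
from h import *
d=r.snapshot("wrist");cv2.imwrite("pics/c3.png",cv2.resize(d["image"][110:225,260:380],None,fx=5,fy=5,interpolation=cv2.INTER_CUBIC))
g=cv2.cvtColor(d["image"],cv2.COLOR_BGR2GRAY)
m=cv2.inRange(g,0,60)[140:225,270:372];n,l,st,ce=cv2.connectedComponentsWithStats(m)
for i in range(1,n):
    if st[i,4]>30: print(st[i],ce[i]+[270,140])
E
```

```text
[13  0 17 20 38] [290.76315789 147.81578947]
[70  0 18 20 55] [349.72727273 148.94545455]
[  12   16   85   60 3318] [322.08710066 186.71127185]
```

View pics/c3.png

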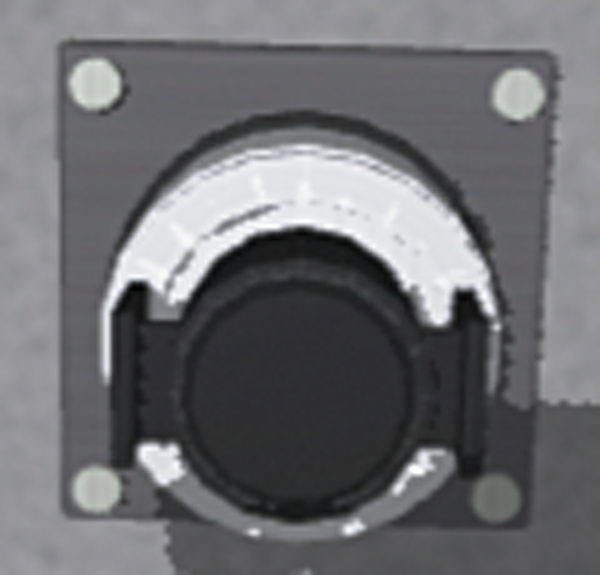

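```bash
python3 - <<'E'
from h import *
d=r.snapshot("wrist");f=lambda p:(np.array(p)+.5)/5-.5+[260,110]
an=lambda v:np.degrees(np.arctan2(v[1],v[0])).round(1)
b=onz(d,f([(95,84),(519,94),(496,498),(95,489)]),12);print("bolts",b.mean(0).round(1),[an(b[(i+1)%4]-b[i]) for i in range(4)],np.linalg.norm(b-np.roll(b,-1,0),axis=1).round(1))
b=onz(d,f([(62,42),(553,52),(524,526),(62,515)]),10);print("foot",b.mean(0).round(1),[an(b[(i+1)%4]-b[i]) for i in range(4)],np.linalg.norm(b-np.roll(b,-1,0),axis=1).round(1))
b=onz(d,f([(298.5,392),(186,392),(411,392),(298,280),(298,503)]),98);print("disc",b.round(1).tolist())
b=onz(d,f([(110,290),(110,465),(484,475),(487,300)]),98);print("tabs",b.round(1).tolist(),b.mean(0),[an(b[(i+1)%4]-b[i]) for i in range(4)],np.linalg.norm(b-np.roll(b,-1,0),axis=1).round(1))
print(r.sense()["tool_pos"],r.sense()["tcp_rot"])
E
```

```text
bolts [551.5  18.7  12. ] [np.float64(-115.2), np.float64(154.6), np.float64(64.8), np.float64(-25.5)] [84.3 84.  84.4 84. ]
foot [552.3  18.6  10. ] [np.float64(-115.0), np.float64(154.6), np.float64(64.7), np.float64(-25.8)] [97.6 98.9 98.2 98.5]
disc [[552.3, 18.7, 98.0], [559.5, 34.9, 98.0], [545.1, 2.4, 98.0], [568.7, 11.5, 98.0], [535.5, 26.2, 98.0]]
tabs [[579.1, 38.9, 98.0], [553.5, 51.1, 98.0], [527.8, -3.0, 98.0], [553.9, -14.2, 98.0]] [553.56463006  18.2003169   98.        ] [np.float64(154.6), np.float64(-115.4), np.float64(-23.3), np.float64(64.6)] [28.4 59.9 28.5 58.9]
[553.96675719  17.0277442  232.46794875] [-179.93728981   -0.40407753  -23.88220245]
```

Call:
carry_out(
  increments=[
    [[-0.0015,-0.0004,0],[0,-0.007,0.025],0],
    [[0,0,0.035],[0,0,0],0],
    [[0,0,0.035],[0,0,0],0],
    [[0,0,0.035],[0,0,0],0],
    [[0,0,0],[0,0,0],0],
    [[0,0,0],[0,0,0],0],
  ],
)

```text
time: 3.5
tool_pos: [553.4, 14.0, 128.4]
tcp_rot: [-179.8, -0.2, -25.9]
ft_force: [0.8, 0.0, -0.4]
finger_gap: 85.6
```

```bash
python3 cam.py w3 && python3 - <<'E'
import cv2
im=cv2.imread("pics/w3.png");cv2.imwrite("pics/c4.png",cv2.resize(im[130:290,230:410],None,fx=3.5,fy=3.5,interpolation=cv2.INTER_CUBIC))
E
```

```text
3.5 [553.4  14.  128.4] [-179.84   -0.23  -25.86] cam in tool [  65.7    0.4 -142.3] camz [-0.264  0.     0.965]
go to (554,16.5) tool [-0.5 -2.5  0. ]
```

View pics/w3.png

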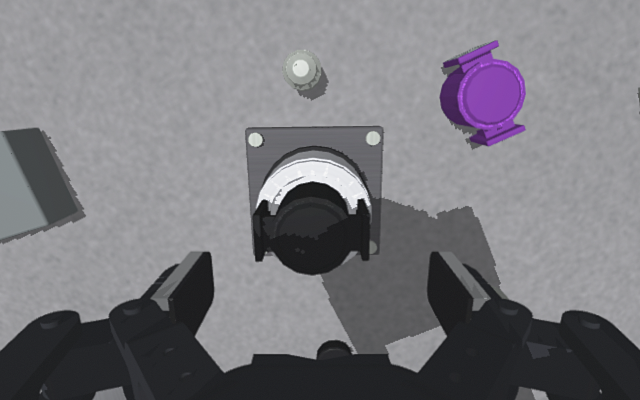

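View pics/c4.png

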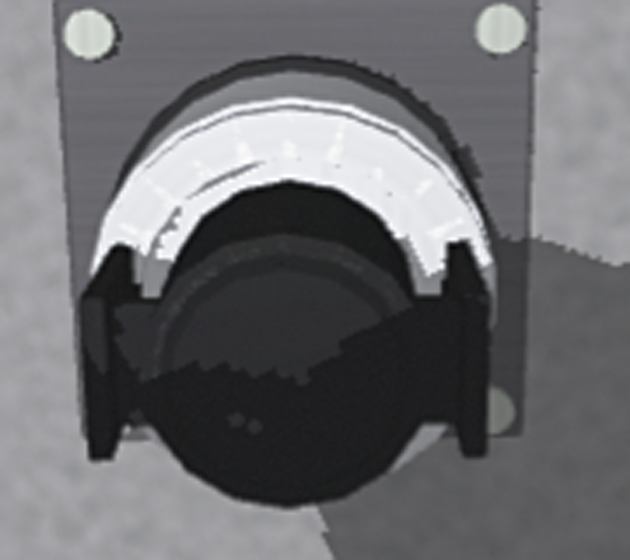

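```bash
python3 - <<'E'
from h import *
d=r.snapshot("wrist");s=r.sense();f=lambda p:(np.array(p)+.5)/3.5-.5+[230,130]
an=lambda v:np.degrees(np.arctan2(v[1],v[0])).round(1)
print(s["tool_pos"],s["tcp_rot"])
b=onz(d,f([(90,33),(501,27)]),12);print("bolts",b.round(1).tolist(),b.mean(0).round(1),an(b[1]-b[0]))
mid=b.mean(0)[:2];t=np.radians(an(b[1]-b[0])); n=np.array([np.sin(t),-np.cos(t)])
for q in (n,-n): print("centre cand",(mid+q*42.15).round(1))
P=np.array([553,18,0])
yw=np.radians(-25.3);X=np.array([np.cos(yw),np.sin(yw),0]);Y=np.array([-np.sin(yw),np.cos(yw),0]);Z=np.array([0,0,1])
Q=[P+98*Z+sx*13*X+sy*30*Y for sy in(1,-1) for sx in(1,-1)]+[P+98*Z]
print("pred tab top outer corners & centre in crop",((proj(d,Q)-[230,130]+.5)*3.5-.5).round(0).tolist())
E
```

```text
[553.67165141  14.16287108 128.8995729 ] [-179.82474141   -0.27326964  -25.83739788]
bolts [[607.3, 39.1, 12.0], [571.8, -36.8, 12.0]] [589.5   1.1  12. ] -115.0
centre cand [551.3  18.9]
centre cand [627.7 -16.7]
pred tab top outer corners & centre in crop [[80.0, 286.0], [91.0, 452.0], [498.0, 282.0], [493.0, 449.0], [291.0, 369.0]]
```

Call:
carry_out(
  increments=[
    [[-0.0032,-0.0034,0],[0,-0.004,-0.01],0],
    [[0,0,0],[0,0,0],0],
    [[0,0,0.014],[0,0,0],0],
    [[0,0,0.014],[0,0,0],0],
    [[0,0,0],[0,0,0],0],
  ],
)

```text
time: 4.1
tool_pos: [556.3, 18.9, 105.0]
tcp_rot: [-179.6, -0.6, -25.2]
ft_force: [0.2, 0.3, -0.4]
finger_gap: 85.2
```

```bash
cat > st.py <<'E'
from h import *
from scipy.spatial.transform import Rotation as Ro
import sys
s=r.sense();R=Ro.from_euler("xyz",s["tcp_rot"],degrees=True).as_matrix()
T=np.array([float(a) for a in sys.argv[1:4]])
print(s["time"],s["tool_pos"].round(2),s["tcp_rot"].round(2),"F",s["ft_force"].round(2),"M",s["wrist_torque"].round(3),"gap",round(s["finger_gap"],1),"q6",s["joint_pos"][5].round(1))
print("tool shift",(R.T@(T-s["tool_pos"])).round(2))
E
python3 st.py 552.3 18.6 70
```

```text
4.1 [556.26  18.94 105.02] [-179.61   -0.55  -25.22] F [ 0.17  0.32 -0.38] M [ 0.009 -0.003  0.004] gap 85.2 q6 111.7
tool shift [-3.77  2.23 34.97]
```

```bash
cat >> st.py <<'E'
yw=float(sys.argv[4]) if len(sys.argv)>4 else s["tcp_rot"][2]
Rt=Ro.from_euler("xyz",[180,0,yw],degrees=True).as_matrix()
print("tool turn",Ro.from_matrix(R.T@Rt).as_rotvec().round(4))
E
python3 st.py 552.3 18.6 88 -25.2;python3 st.py 552.3 18.6 88 -25.2
```

```text
4.1 [556.26  18.94 105.02] [-179.61   -0.55  -25.22] F [ 0.17  0.32 -0.38] M [ 0.009 -0.003  0.004] gap 85.2 q6 111.7
tool shift [-3.6   2.11 16.97]
tool turn [-0.0068 -0.0097 -0.0002]
4.1 [556.26  18.94 105.02] [-179.61   -0.55  -25.22] F [ 0.17  0.32 -0.38] M [ 0.009 -0.003  0.004] gap 85.2 q6 111.7
tool shift [-3.6   2.11 16.97]
tool turn [-0.0068 -0.0097 -0.0002]
```

Call:
carry_out(
  increments=[
    [[-0.0036,0.0021,0.015],[-0.007,-0.01,0],0],
    [[0,0,0],[0,0,0],0],
  ],
)

```text
time: 4.3
tool_pos: [551.1, 18.6, 87.6]
tcp_rot: [179.9, 0.2, -25.2]
ft_force: [0.0, 0.2, -0.1]
finger_gap: 85.2
```

```bash
python3 st.py 552.3 18.6 70 -25.2; python3 cam.py w4; python3 st.py 552.3 18.6 70 -25.2
```

```text
4.3 [551.05  18.63  87.55] [179.91   0.18 -25.21] F [ 0.    0.24 -0.08] M [ 0.001 -0.001  0.051] gap 85.2 q6 111.8
tool shift [ 1.19 -0.53 17.55]
tool turn [ 0.0016  0.0031 -0.0001]
4.3 [551.1  18.6  87.6] [179.91   0.18 -25.21] cam in tool [  65.7    0.4 -142.3] camz [-0.264 -0.     0.965]
go to (554,16.5) tool [ 3.6  0.7 -0. ]
4.35 [552.25  18.62  89.05] [ 1.7997e+02  4.0000e-02 -2.5210e+01] F [-0.87  0.67  0.49] M [0.036 0.04  0.036] gap 85.4 q6 111.8
tool shift [ 6.000e-02 -1.000e-02  1.905e+01]
tool turn [ 0.0005  0.0007 -0.0001]
```

View pics/w4.png

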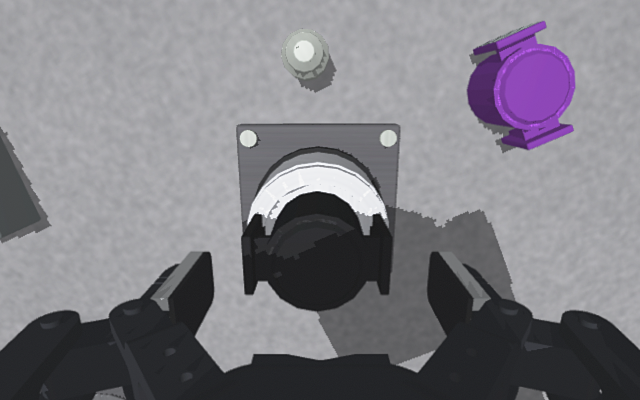

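The wrist view has the cap at (317,262), its tab faces at columns 243 and 391, and the finger pads at columns 211 and 430. The pads' middle is at 320.5, so the cap sits about 1.3 mm to the left of it.

```bash
python3 - <<'E'
import cv2
im=cv2.imread("pics/w4.png");c=im[190:320,230:405].astype(float)*2.2
cv2.imwrite("pics/c5.png",cv2.resize(c.clip(0,255).astype('uint8'),None,fx=4,fy=4,interpolation=cv2.INTER_CUBIC))
E
```

```text
(no output)
```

View pics/c5.png

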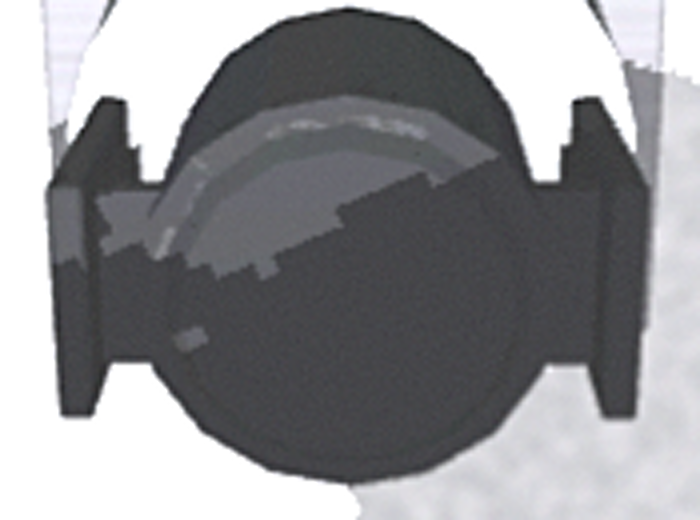

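```bash
python3 - <<'E'
import numpy as np,cv2
from h import *
d=r.snapshot("wrist");s=r.sense()
from scipy.spatial.transform import Rotation as Ro
# tool frame plane: cam fixed in tool; express with tool z=88.5 TCP, exactly down
k,D=K(d)
px=np.array([(50,187),(62,415),(635,415),(648,187)],float);px=(px+.5)/4-.5+[230,190]
u=cv2.undistortPointsIter(px.reshape(-1,1,2),k,D,None,None,(3,50,1e-10)).reshape(-1,2)
R=Ro.from_euler("xyz",s["tcp_rot"],degrees=True).as_matrix();C=cv2.Rodrigues(d["rvec"])[0]
A=(C@R).T; v=np.c_[u,np.ones(4)]@A.T; c=np.array([65.7,.4,-142.3])
b=c+v*((88.3-98-c[2])/v[:,2])[:,None];print(b.round(1),b.mean(0))
fp=np.array([[211,252],[430,252]],float);uf=cv2.undistortPointsIter(fp.reshape(-1,1,2),k,D,None,None,(3,50,1e-10)).reshape(-1,2)
v=np.c_[uf,np.ones(2)]@A.T;b=c+v*((-14-c[2])/v[:,2])[:,None];print("fingers",b)
E
```

```text
[[ 12.8 -30.3  -9.7]
 [-12.4 -30.6  -9.7]
 [-12.5  28.7  -9.7]
 [ 12.8  28.6  -9.7]] [ 0.18295134 -0.90038421 -9.7       ]
fingers [[  8.06640368 -41.80305335 -14.        ]
 [  7.98673424  42.99901104 -14.        ]]
```

```bash
python3 st.py 551.9 19.5 71 -25.2
```

```text
4.4 [553.13  18.56  90.17] [-1.7999e+02 -6.0000e-02 -2.5210e+01] F [ 0.42  0.02 -0.55] M [-0.005 -0.013  0.04 ] gap 85.1 q6 111.8
tool shift [-1.54 -0.32 19.17]
tool turn [-0.0003 -0.0011 -0.0001]
```

Call:
carry_out(
  increments=[
    [[0.0,-0.001,0.017],[0,0,0],0],
    [[0,0,0],[0,0,0],0],
  ],
)

```text
time: 4.6
tool_pos: [554.5, 19.4, 73.9]
tcp_rot: [-179.9, -0.2, -25.2]
ft_force: [-1.3, -0.2, -0.4]
finger_gap: 85.8
```

```bash
python3 st.py 551.9 19.5 71 -25.2;python3 cam.py w5;python3 st.py 551.9 19.5 71 -25.2; python3 - <<'E'
import cv2
im=cv2.imread("pics/w5.png");c=im[200:340,190:450].astype(float)*2.2
cv2.imwrite("pics/c6.png",cv2.resize(c.clip(0,255).astype('uint8'),None,fx=3,fy=3,interpolation=cv2.INTER_CUBIC))
E
```

```text
4.6 [554.55  19.4   73.92] [-1.7995e+02 -1.6000e-01 -2.5210e+01] F [-1.27 -0.24 -0.41] M [ 0.044  0.    -0.051] gap 85.8 q6 111.9
tool shift [-2.45  1.04  2.92]
tool turn [-0.001  -0.0028 -0.0002]
4.6 [554.5  19.4  73.9] [-1.7995e+02 -1.6000e-01 -2.5210e+01] cam in tool [  65.7    0.4 -142.3] camz [-0.264  0.     0.965]
go to (554,16.5) tool [ 0.7  2.9 -0. ]
4.65 [555.89  19.28  75.78] [-179.89   -0.31  -25.21] F [ 0.35 -0.69  1.03] M [ 0.022 -0.005 -0.018] gap 85.4 q6 111.9
tool shift [-3.73  1.51  4.76]
tool turn [-0.002  -0.0055 -0.0002]
```

View pics/c6.png

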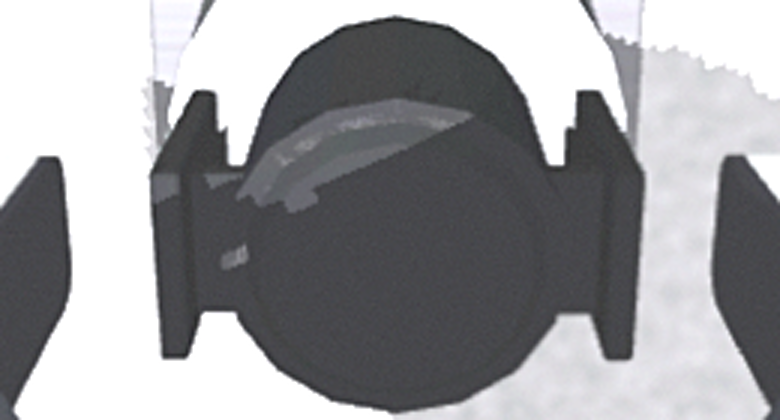

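```bash
python3 - <<'E'
from h import *
for i in range(5):
    s=r.sense();print(s["time"],s["tool_pos"].round(2),s["tcp_rot"].round(2),s["joint_pos"].round(2),s["qd"].round(1));d=r.snapshot("wrist")
cv2.imwrite("pics/w6.png",d["image"])
c=d["image"][200:340,190:450].astype(float)*2.2
cv2.imwrite("pics/c7.png",cv2.resize(c.clip(0,255).astype('uint8'),None,fx=3,fy=3,interpolation=cv2.INTER_CUBIC))
E
```

```text
4.65 [555.89  19.28  75.78] [-179.89   -0.31  -25.21] [-3.2900e+00  7.9100e+00  1.0162e+02 -1.0000e-02  7.0130e+01  1.1193e+02] [-0.2 -1.2 -1.5 -0.   0.4  0.1]
4.7 [556.59  19.21  76.68] [-179.85   -0.39  -25.21] [-3.2900e+00  7.8700e+00  1.0157e+02 -1.0000e-02  7.0140e+01  1.1192e+02] [ 0.1 -0.5 -0.7 -0.   0.   0. ]
4.75 [556.85  19.18  77.06] [-179.84   -0.43  -25.22] [-3.2900e+00  7.8500e+00  1.0155e+02 -1.0000e-02  7.0140e+01  1.1193e+02] [ 0.  -0.4 -0.2 -0.1 -0.1 -0. ]
4.8 [556.94  19.18  77.13] [-179.83   -0.44  -25.22] [-3.2900e+00  7.8400e+00  1.0155e+02 -1.0000e-02  7.0140e+01  1.1193e+02] [ 0.  -0.1  0.   0.1 -0.1 -0.1]
4.85 [556.88  19.19  77.08] [-179.83   -0.44  -25.22] [-3.2900e+00  7.8400e+00  1.0156e+02 -1.0000e-02  7.0130e+01  1.1193e+02] [-0.1  0.   0.3 -0.  -0.1 -0. ]
```

View pics/c7.png

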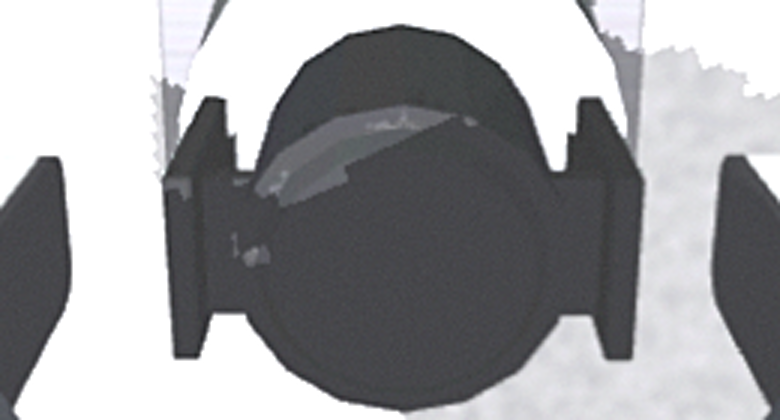

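The crop shows the tab outer edges at crop columns 165 and 642 and the pads at 69 and 713, so the cap sits about 1.6 mm towards +y in the tool frame. The arm settles 2–3 mm off after a row, so I'll compute the cap centre in the tool frame once it has settled.

```bash
cat > capin.py <<'E'
from h import *
from scipy.spatial.transform import Rotation as Ro
def capin(corn,scale,off,ztop=98):
    d=r.snapshot("wrist");s=r.sense();k,D=K(d)
    px=(np.array(corn,float)+.5)/scale-.5+off
    b=onz(d,px,ztop);R=Ro.from_euler("xyz",s["tcp_rot"],degrees=True).as_matrix()
    t=(b-s["tool_pos"])@R
    print(s["time"],s["tool_pos"].round(2),s["tcp_rot"].round(2));print("world",b.mean(0).round(1),"tool",t.round(1).tolist(),t.mean(0).round(2))
E
python3 - <<'E'
from capin import *
capin([(165,178),(175,357),(632,357),(642,178)],3,[190,200])
E
python3 st.py 552.3 18.6 71 -25.2
```

```text
4.95 [556.67  19.21  76.78] [-179.84   -0.42  -25.22]
world [552.4  19.2  98. ] tool [[8.8, -27.4, -21.1], [-16.3, -27.6, -21.3], [-16.2, 31.3, -21.4], [8.8, 31.0, -21.2]] [ -3.72   1.83 -21.25]
4.95 [556.67  19.21  76.78] [-179.84   -0.42  -25.22] F [ 0.88 -0.78 -0.17] M [0.012 0.001 0.03 ] gap 85.5 q6 111.9
tool shift [-3.74  2.43  5.75]
tool turn [-0.0028 -0.0074 -0.0003]
```

Call:
carry_out(
  increments=[
    [[-0.0037,0.0016,0.0055],[-0.003,-0.007,0],0],
  ],
)

```text
time: 5.05
tool_pos: [553.7, 19.2, 72.4]
tcp_rot: [-180.0, -0.1, -25.2]
ft_force: [0.2, -0.2, 0.7]
finger_gap: 85.8
```

```bash
cat > settle.py <<'E'
from h import *
import sys
for i in range(int(sys.argv[1])): d=r.snapshot("wrist")
cv2.imwrite(f"pics/{sys.argv[2]}.png",d["image"])
c=d["image"][200:340,190:450].astype(float)*2.2
cv2.imwrite(f"pics/{sys.argv[2]}c.png",cv2.resize(c.clip(0,255).astype('uint8'),None,fx=3,fy=3,interpolation=cv2.INTER_CUBIC))
E
python3 settle.py 4 w8;python3 st.py 552.4 18.8 71 -25.2
```

```text
5.25 [552.33  19.34  70.93] [ 1.7997e+02  2.0000e-02 -2.5210e+01] F [ 0.12  0.04 -0.02] M [-0.002  0.09   0.014] gap 85.7 q6 111.9
tool shift [ 0.29  0.46 -0.07]
tool turn [ 0.0005  0.0003 -0.0003]
```

View pics/w8c.png

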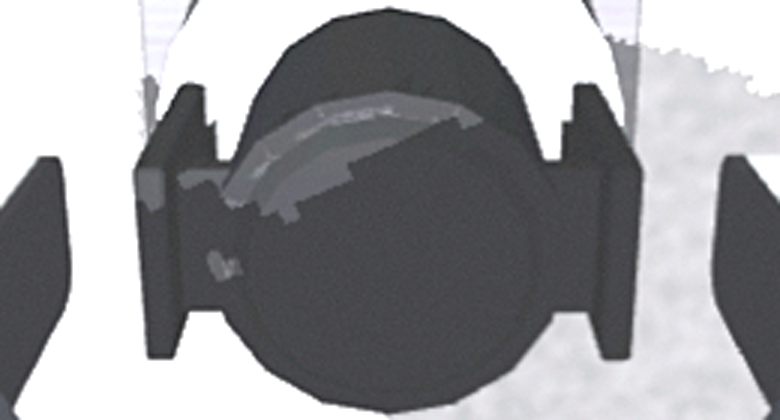

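The cap is now centred between the pads to about 0.3 mm (tab edges at crop columns 135 and 642, pads at 69 and 713). I'll close gently.

Call:
carry_out(
  increments=[
    [[0,0,0],[0,0,0],0.4],
    [[0,0,0],[0,0,0],0.5],
    [[0,0,0],[0,0,0],0.6],
  ],
  newtons=20,
)

```text
time: 5.55
tool_pos: [553.1, 19.4, 72.2]
tcp_rot: [-180.0, -0.1, -25.2]
ft_force: [-2.5, 0.4, 4.5]
finger_gap: 48.1
```

```bash
python3 settle.py 2 w9;python3 st.py 552.4 18.8 71 -25.2
```

```text
5.65 [553.13  19.34  72.22] [-1.7999e+02 -7.0000e-02 -2.5210e+01] F [-2.82  0.6   7.65] M [ 0.004  0.351 -0.015] gap 48.2 q6 111.9
tool shift [-0.43  0.8   1.22]
tool turn [-0.0001 -0.0012 -0.0002]
```

View pics/w9.png

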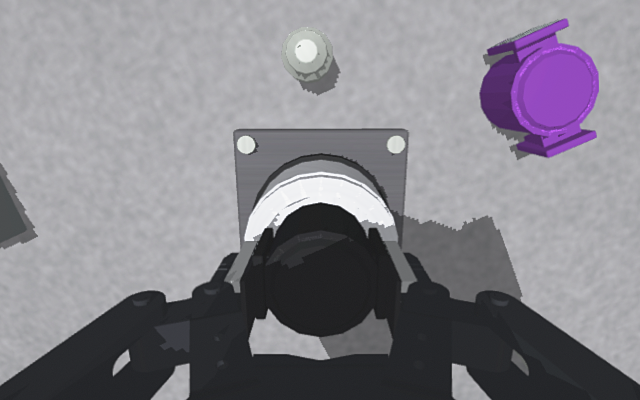

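The fingers hold both tabs fully in, with a gap of 48.2 mm. The close view shows the pads at columns 265 and 378, either side of the cap. Now I'll turn it anticlockwise, which is −z in the tool frame.

Call:
carry_out(
  increments=[
    [[0,0,0],[0,0,-0.05],0.6],
    [[0,0,0],[0,0,-0.08],0.6],
    [[0,0,0],[0,0,-0.08],0.6],
  ],
)

```text
time: 5.95
tool_pos: [553.5, 19.3, 72.8]
tcp_rot: [180.0, -0.1, -12.9]
ft_force: [-0.3, 0.4, -1.4]
finger_gap: 48.1
```

```bash
python3 st.py 552.4 18.8 72 -25.2
```

```text
5.95 [553.53  19.32  72.83] [ 1.800e+02 -1.200e-01 -1.286e+01] F [-0.31  0.44 -1.4 ] M [ 0.004  0.049 -0.06 ] gap 48.1 q6 99.6
tool shift [-0.99  0.75  0.83]
tool turn [-2.000e-04 -2.100e-03  2.154e-01]
```

Call:
carry_out(
  increments=[
    [[0,0,0],[0,0,-0.08],0.6],
    [[0,0,0],[0,0,-0.08],0.6],
    [[0,0,0],[0,0,-0.06],0.6],
    [[0,0,0],[0,0,-0.04],0.6],
  ],
)

```text
time: 6.35
tool_pos: [553.1, 19.4, 72.3]
tcp_rot: [180.0, -0.1, 2.8]
ft_force: [0.0, -0.0, -0.7]
finger_gap: 47.9
```

```bash
python3 st.py 552.4 18.8 72 -25.2
```

```text
6.35 [553.12  19.36  72.32] [ 1.7997e+02 -6.0000e-02  2.7700e+00] F [ 0.04 -0.05 -0.65] M [-0.003 -0.056 -0.   ] gap 47.9 q6 83.9
tool shift [-0.75  0.53  0.32]
tool turn [ 2.000e-04 -1.100e-03  4.881e-01]
```

Call:
carry_out(
  increments=[
    [[0,0,0],[0,0,-0.03],0.6],
    [[0,0,0],[0,0,-0.025],0.6],
    [[0,0,0],[0,0,-0.025],0.6],
  ],
)

```text
time: 6.65
tool_pos: [553.3, 19.2, 72.3]
tcp_rot: [180.0, -0.1, 7.6]
ft_force: [0.4, -0.3, 0.1]
finger_gap: 47.9
```

```bash
python3 st.py 552.4 18.8 72 -25.2
```

```text
6.65 [553.26  19.23  72.34] [ 1.7996e+02 -7.0000e-02  7.6100e+00] F [ 0.37 -0.35  0.08] M [-0.035 -0.068  0.016] gap 47.9 q6 79.1
tool shift [-0.91  0.32  0.34]
tool turn [ 4.000e-04 -1.400e-03  5.727e-01]
```

Call:
carry_out(
  increments=[
    [[0,0,0],[0,0,-0.02],0.6],
    [[0,0,0],[0,0,-0.02],0.6],
    [[0,0,0],[0,0,-0.02],0.6],
  ],
)

```text
time: 6.95
tool_pos: [553.3, 19.2, 72.3]
tcp_rot: [180.0, -0.1, 11.3]
ft_force: [-0.7, 0.5, -1.6]
finger_gap: 48.2
```

```bash
python3 st.py 552.4 18.8 72 -25.2
```

```text
6.95 [553.28  19.24  72.33] [ 1.7995e+02 -7.0000e-02  1.1310e+01] F [-0.69  0.47 -1.64] M [ 0.021 -0.009  0.009] gap 48.2 q6 75.4
tool shift [-0.95  0.26  0.33]
tool turn [ 4.000e-04 -1.400e-03  6.373e-01]
```

Call:
carry_out(
  increments=[
    [[0,0,0],[0,0,-0.02],0.6],
    [[0,0,0],[0,0,-0.02],0.6],
    [[0,0,0],[0,0,-0.02],0.6],
  ],
)

```text
time: 7.25
tool_pos: [553.3, 19.2, 72.3]
tcp_rot: [179.9, -0.1, 15.0]
ft_force: [0.6, -0.1, -0.1]
finger_gap: 48.1
```

```bash
python3 st.py 552.4 18.8 72 -25.2
```

```text
7.25 [553.29  19.25  72.34] [ 1.7995e+02 -7.0000e-02  1.5050e+01] F [ 0.61 -0.09 -0.13] M [ 0.019 -0.091 -0.051] gap 48.1 q6 71.7
tool shift [-0.97  0.2   0.34]
tool turn [ 5.000e-04 -1.400e-03  7.025e-01]
```

Call:
carry_out(
  increments=[
    [[0,0,0],[0,0,-0.02],0.6],
    [[0,0,0],[0,0,-0.02],0.6],
    [[0,0,0],[0,0,-0.02],0.6],
  ],
)

```text
time: 7.55
tool_pos: [553.2, 19.4, 72.3]
tcp_rot: [180.0, -0.1, 18.8]
ft_force: [-0.5, -0.1, -0.5]
finger_gap: 48.1
```

```bash
python3 st.py 552.4 18.8 72 -25.2
```

```text
7.55 [553.2   19.36  72.32] [ 1.7996e+02 -6.0000e-02  1.8790e+01] F [-0.46 -0.09 -0.45] M [ 0.069  0.052 -0.203] gap 48.1 q6 67.9
tool shift [-0.94  0.27  0.32]
tool turn [ 3.000e-04 -1.200e-03  7.678e-01]
```

Mz has risen to −0.20 N m, so this may be the stop. I'll take one smaller step to check.

Call:
carry_out(
  increments=[
    [[0,0,0],[0,0,-0.008],0.6],
  ],
)

```text
time: 7.65
tool_pos: [553.2, 19.4, 72.3]
tcp_rot: [180.0, -0.1, 19.3]
ft_force: [-0.0, -0.3, -0.7]
finger_gap: 48.1
```

```bash
python3 st.py 552.4 18.8 72 -25.2
```

```text
7.65 [553.17  19.39  72.3 ] [ 1.7996e+02 -5.0000e-02  1.9320e+01] F [-0.05 -0.32 -0.66] M [ 0.016 -0.001 -0.264] gap 48.1 q6 67.4
tool shift [-0.92  0.3   0.3 ]
tool turn [ 3.00e-04 -1.10e-03  7.77e-01]
```

Call:
carry_out(
  increments=[
    [[0,0,0],[0,0,-0.008],0.6],
  ],
)

```text
time: 7.75
tool_pos: [553.2, 19.4, 72.3]
tcp_rot: [180.0, -0.1, 19.8]
ft_force: [0.1, 0.3, -0.6]
finger_gap: 48.4
```

```bash
python3 st.py 552.4 18.8 72 -25.2
```

```text
7.75 [553.18  19.4   72.33] [ 1.7997e+02 -6.0000e-02  1.9800e+01] F [ 0.12  0.32 -0.6 ] M [ 0.09   0.031 -0.333] gap 48.4 q6 66.9
tool shift [-0.93  0.3   0.33]
tool turn [ 2.000e-04 -1.200e-03  7.854e-01]
```

Torque rises linearly, about 8 N m/rad, so this is the stop. Contact began at about 0.745 rad. I'll ease back about 0.03 rad beyond where the wind-up releases.

Call:
carry_out(
  increments=[
    [[0,0,0],[0,0,0.03],0.6],
    [[0,0,0],[0,0,0.03],0.6],
    [[0,0,0],[0,0,0],0.6],
  ],
)

```text
time: 8.05
tool_pos: [553.1, 19.4, 72.3]
tcp_rot: [180.0, -0.1, 16.1]
ft_force: [0.2, -0.1, -1.0]
finger_gap: 47.8
```

```bash
python3 settle.py 1 w10; python3 st.py 552.4 18.8 72 -25.2
```

```text
8.1 [553.16  19.37  72.31] [ 1.7996e+02 -6.0000e-02  1.6150e+01] F [-0.18 -0.66 -0.12] M [-0.002 -0.012 -0.   ] gap 48.2 q6 70.6
tool shift [-0.89  0.34  0.31]
tool turn [ 2.000e-04 -1.100e-03  7.216e-01]
```

View pics/w10.png

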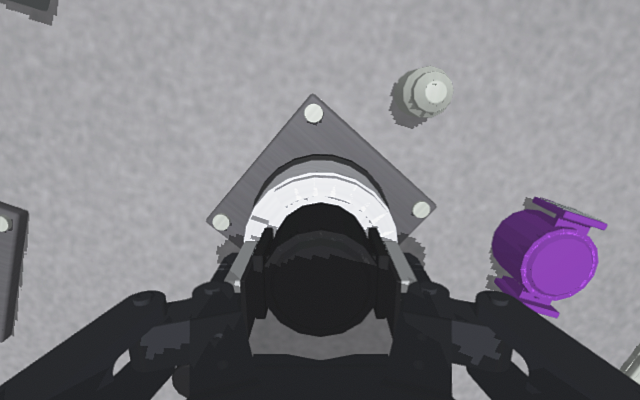

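The cap turned with the gripper; the foot bolts now appear at (313,113), (221,222) and (421,209). Torque is zero, so I'll lift gently.

Call:
carry_out(
  increments=[
    [[0,0,-0.002],[0,0,0],0.6],
    [[0,0,-0.002],[0,0,0],0.6],
  ],
)

```text
time: 8.3
tool_pos: [552.7, 19.4, 76.0]
tcp_rot: [180.0, 0.0, 16.2]
ft_force: [0.4, 0.4, -1.4]
finger_gap: 47.9
```

```bash
python3 st.py 552.4 18.8 72 -25.2
```

```text
8.3 [552.72  19.37  76.03] [179.98   0.    16.17] F [ 0.42  0.39 -1.37] M [ 0.034 -0.005 -0.01 ] gap 47.9 q6 70.5
tool shift [-0.47  0.45  4.03]
tool turn [ 4.000e-04 -1.000e-04  7.221e-01]
```

Only about 1 N of load, which is just the cap's weight. I'll continue lifting.

Call:
carry_out(
  increments=[
    [[0,0,-0.005],[0,0,0],0.6],
    [[0,0,-0.006],[0,0,0],0.6],
    [[0,0,-0.006],[0,0,0],0.6],
    [[0,0,-0.006],[0,0,0],0.6],
    [[0,0,-0.008],[0,0,0],0.6],
    [[0,0,-0.01],[0,0,0],0.6],
  ],
)

```text
time: 8.9
tool_pos: [552.2, 19.4, 119.8]
tcp_rot: [180.0, 0.1, 16.2]
ft_force: [-0.1, 0.0, -0.4]
finger_gap: 48.0
```

```bash
python3 st.py 552.4 18.8 72 16; python3 settle.py 1 w11
```

```text
8.9 [552.18  19.4  119.84] [1.80e+02 7.00e-02 1.62e+01] F [-0.09  0.05 -0.36] M [-0.057 -0.02   0.011] gap 48.0 q6 70.5
tool shift [ 0.1   0.64 47.84]
tool turn [0.0001 0.0012 0.0034]
```

View pics/w11.png

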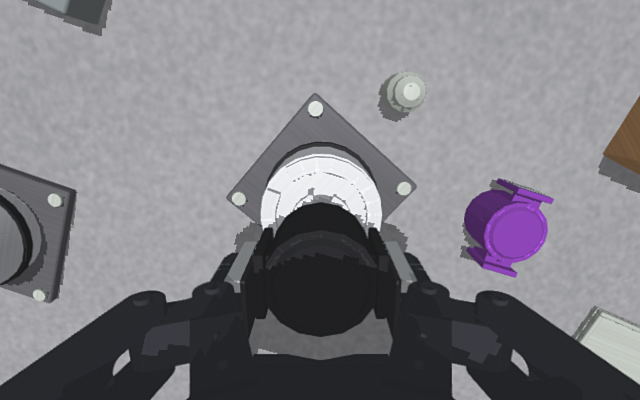

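The cap is off the neck, and the bare neck shows at (320,200). I'll raise it clear and carry it to the tray.

Call:
carry_out(
  increments=[
    [[0,0,-0.015],[0,0,0],0.6],
    [[0,0,-0.02],[0,0,0],0.6],
    [[0,0,-0.015],[0,0,0],0.6],
    [[0,0,-0.005],[0,0,0],0.6],
    [[-0.008,0.011,0],[0,0,0],0.6],
    [[-0.016,0.022,0],[0,0,0],0.6],
    [[-0.021,0.029,0],[0,0,0],0.6],
    [[-0.021,0.029,0],[0,0,0],0.6],
    [[-0.021,0.029,0],[0,0,0],0.6],
    [[-0.021,0.029,0],[0,0,0],0.6],
    [[-0.021,0.029,0],[0,0,0],0.6],
  ],
)

```text
time: 10.05
tool_pos: [474.0, -194.1, 176.1]
tcp_rot: [-179.9, 0.0, 16.6]
ft_force: [1.1, -0.4, -0.2]
finger_gap: 47.8
```

```bash
python3 st.py 437.5 -296.4 185 16.2
```

```text
10.05 [ 473.96 -194.07  176.07] [-1.7994e+02  5.0000e-02  1.6640e+01] F [ 1.14 -0.35 -0.17] M [-0.042 -0.044  0.024] gap 47.8 q6 45.3
tool shift [-64.23  87.6   -8.97]
tool turn [-0.001   0.0008  0.0076]
```

Call:
carry_out(
  increments=[
    [[-0.02,0.028,0],[0,0,0],0.6],
    [[-0.018,0.024,0],[0,0,0],0.6],
    [[-0.01,0.014,0],[0,0,0],0.6],
    [[-0.005,0.006,0],[0,0,0],0.6],
  ],
)

```text
time: 10.45
tool_pos: [435.8, -286.2, 171.7]
tcp_rot: [-179.8, 0.3, 16.3]
ft_force: [0.1, -0.2, -1.4]
finger_gap: 47.8
```

```bash
python3 settle.py 4 w12; python3 st.py 437.5 -296.4 16 16.2; python3 - <<'E'
from h import *
d=r.snapshot("scene");cv2.imwrite("pics/s2.png",d["image"])
E
```

```text
10.65 [ 437.49 -283.84  172.34] [-179.77    0.27   16.44] F [ 1.01  1.3  -0.81] M [-0.022 -0.031  0.039] gap 48.1 q6 35.0
tool shift [ -2.8   12.68 156.3 ]
tool turn [-0.004   0.0048  0.0042]
```

View pics/w12.png

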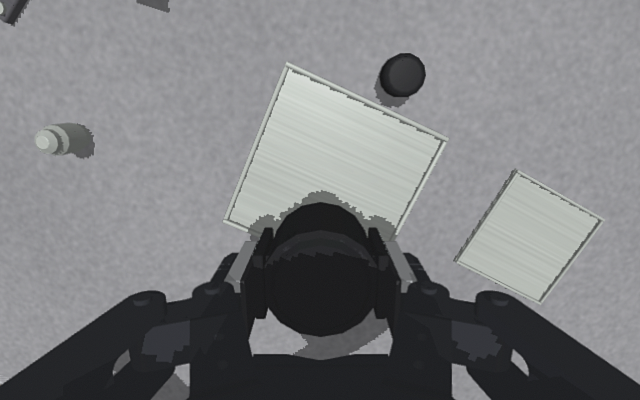

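View pics/s2.png

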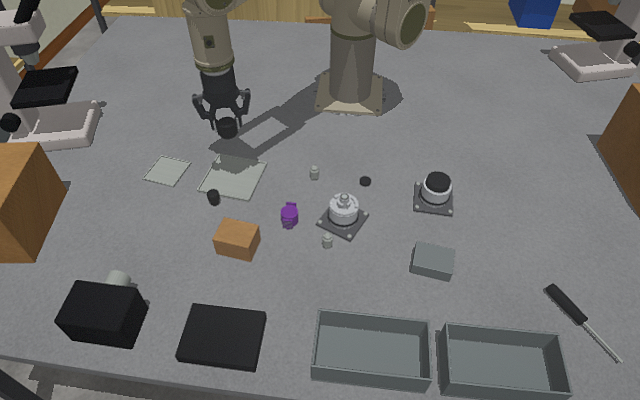

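The cap is held upright over the tray. Three of the tray's corners show at (288,64), (447,140) and (224,220), and the bystanders haven't moved. I'll check the tray centre from this view.

```bash
python3 - <<'E'
from h import *
d=r.snapshot("wrist");b=onz(d,[(288,64),(447,140),(224,220)],10);print(b.round(1),"centre",((b[1]+b[2])/2).round(1),np.linalg.norm(b[0]-b[1]),np.linalg.norm(b[0]-b[2]))
E
python3 st.py 437.5 -296.4 18 16.2
```

```text
[[ 517.8 -232.    10. ]
 [ 497.6 -376.4   10. ]
 [ 374.2 -211.3   10. ]] centre [ 435.9 -293.8   10. ] 145.75354040818027 145.13743956814565
10.75 [ 437.99 -283.46  172.68] [-179.8     0.26   16.52] F [ 0.03  0.34 -1.37] M [ 0.01  -0.011  0.064] gap 47.8 q6 35.0
tool shift [ -3.46  12.81 154.65]
tool turn [-0.0035  0.0045  0.0055]
```

Call:
carry_out(
  increments=[
    [[-0.003,0.012,0.015],[-0.0035,0.0045,0],0.6],
    [[0,0,0.03],[0,0,0],0.6],
    [[0,0,0.03],[0,0,0],0.6],
    [[0,0,0.025],[0,0,0],0.6],
    [[0,0,0.015],[0,0,0],0.6],
    [[0,0,0.005],[0,0,0],0.6],
  ],
)

```text
time: 11.35
tool_pos: [444.3, -291.8, 51.9]
tcp_rot: [179.7, -0.3, 17.1]
ft_force: [0.2, -0.5, -2.1]
finger_gap: 47.9
```

```bash
python3 settle.py 3 w13; python3 st.py 437 -295 18 16.2
```

```text
11.5 [ 445.23 -293.09   54.22] [179.55  -0.38  17.09] F [-0.14  0.38 -0.53] M [ 0.051 -0.025  0.032] gap 48.1 q6 34.0
tool shift [-8.67 -0.88 36.16]
tool turn [ 0.0079 -0.0067  0.0155]
```

Call:
carry_out(
  increments=[
    [[-0.006,0,0.012],[0.008,-0.0065,0],0.6],
    [[0,0,0.01],[0,0,0],0.6],
    [[0,0,0.005],[0,0,0],0.6],
  ],
)

```text
time: 11.8
tool_pos: [442.0, -297.0, 29.5]
tcp_rot: [179.7, -0.2, 17.1]
ft_force: [0.3, 0.1, -0.9]
finger_gap: 48.0
```

```bash
python3 settle.py 4 w14; python3 st.py 437 -295 18 17
```

```text
12.0 [ 442.01 -296.81   30.  ] [179.71  -0.2   17.14] F [ 0.42 -0.72 -0.16] M [-0.028 -0.002  0.024] gap 48.2 q6 33.5
tool shift [-4.29 -3.27 11.96]
tool turn [ 0.0051 -0.0034  0.0024]
```

Call:
carry_out(
  increments=[
    [[-0.003,-0.002,0.006],[0.005,-0.0035,0],0.6],
    [[0,0,0.002],[0,0,0],0.6],
  ],
)

```text
time: 12.2
tool_pos: [439.0, -296.3, 22.4]
tcp_rot: [179.9, -0.0, 17.1]
ft_force: [-0.1, -0.2, -0.8]
finger_gap: 48.3
```

```bash
python3 settle.py 4 w15; python3 st.py 437 -295 16.3 17; python3 - <<'E'
from h import *
d=r.snapshot("scene");cv2.imwrite("pics/s3.png",cv2.resize(d["image"][90:220,150:300],None,fx=5,fy=4.6,interpolation=cv2.INTER_CUBIC))
E
```

```text
12.4 [ 439.63 -296.64   23.14] [ 1.7987e+02 -8.0000e-02  1.7140e+01] F [-0.37 -0.72 -0.65] M [-0.043  0.028 -0.029] gap 47.9 q6 33.3
tool shift [-2.04 -2.36  6.83]
tool turn [ 0.0023 -0.0014  0.0025]
```

View pics/s3.png

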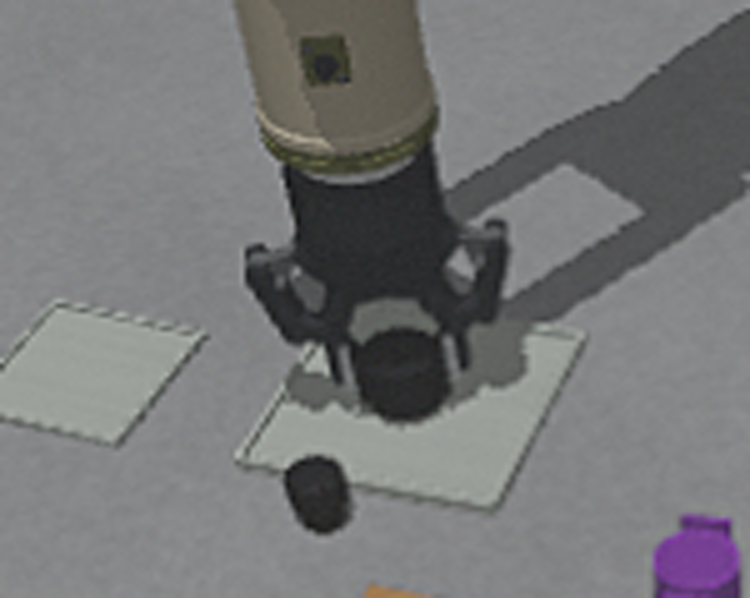

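The cap is over the tray, about 7 mm above its floor. I'll creep down.

Call:
carry_out(
  increments=[
    [[0,0,0.003],[0,0,0],0.6],
    [[0,0,0.001],[0,0,0],0.6],
  ],
)

```text
time: 12.65
tool_pos: [440.1, -296.9, 19.4]
tcp_rot: [179.8, -0.1, 17.1]
ft_force: [0.6, 0.8, -1.3]
finger_gap: 48.0
```

```bash
python3 settle.py 2 w16; python3 st.py 437 -295 16.3 17
```

```text
12.75 [ 440.05 -296.92   19.5 ] [ 1.7982e+02 -1.1000e-01  1.7140e+01] F [-0.59 -0.05 -1.62] M [ 0.027 -0.026 -0.014] gap 48.2 q6 33.3
tool shift [-2.36 -2.75  3.18]
tool turn [ 0.0031 -0.002   0.0025]
```

Call:
carry_out(
  increments=[
    [[0,0,0.0015],[0,0,0],0.6],
    [[0,0,0.001],[0,0,0],0.6],
  ],
)

```text
time: 12.95
tool_pos: [440.2, -297.0, 17.0]
tcp_rot: [179.8, -0.1, 17.1]
ft_force: [0.4, -0.4, -1.8]
finger_gap: 47.7
```

```bash
python3 settle.py 2 w17; python3 st.py 437 -295 16.3 17
```

```text
13.05 [ 440.14 -296.98   16.97] [ 1.7982e+02 -1.2000e-01  1.7150e+01] F [-0.58  0.62 -1.31] M [-0.012  0.061  0.061] gap 48.1 q6 33.3
tool shift [-2.42 -2.82  0.65]
tool turn [ 0.0032 -0.002   0.0026]
```

Call:
carry_out(
  increments=[
    [[0,0,0.0008],[0,0,0],0.6],
    [[0,0,0.0005],[0,0,0],0.6],
  ],
)

```text
time: 13.25
tool_pos: [440.4, -297.1, 16.2]
tcp_rot: [179.8, -0.1, 17.1]
ft_force: [-3.4, 2.1, 8.5]
finger_gap: 48.1
```

```bash
python3 settle.py 2 w18; python3 st.py 437 -295 16.3 17
```

```text
13.35 [ 440.37 -297.16   16.27] [ 1.798e+02 -1.300e-01  1.715e+01] F [-1.22  1.64  4.5 ] M [ 0.398  0.426 -0.034] gap 47.6 q6 33.3
tool shift [-2.58 -3.06 -0.05]
tool turn [ 0.0036 -0.0023  0.0026]
```

Contact with the tray floor shows as +5 to 8 N. I'll release, keeping the arm still.

Call:
carry_out(
  increments=[
    [[0,0,0],[0,0,0],0.35],
    [[0,0,0],[0,0,0],0.2],
    [[0,0,0],[0,0,0],0],
    [[0,0,0],[0,0,0],0],
  ],
)

```text
time: 13.75
tool_pos: [440.6, -297.4, 16.4]
tcp_rot: [179.8, -0.2, 17.1]
ft_force: [-0.4, -0.3, 0.7]
finger_gap: 85.0
```

```bash
python3 settle.py 2 w19; python3 st.py 437 -295 16.3 17
```

```text
13.85 [ 440.61 -297.33   16.33] [ 1.7976e+02 -1.5000e-01  1.7150e+01] F [ 0.44 -0.32 -0.04] M [0.008 0.008 0.044] gap 85.3 q6 33.3
tool shift [-2.76 -3.29  0.01]
tool turn [ 0.0041 -0.0027  0.0026]
```

View pics/w19.png

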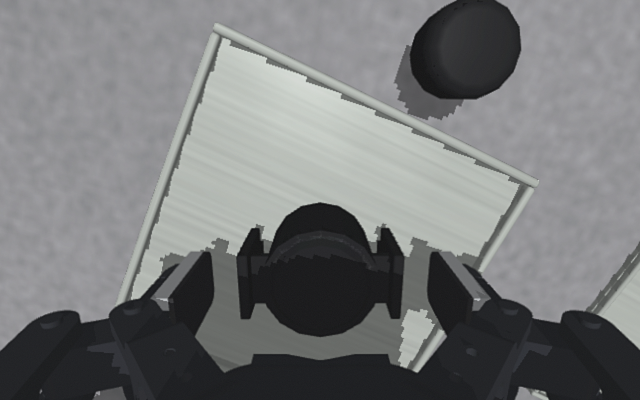

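The gripper is open. The cap stands free at (320,268), with a clear gap to the pads on both sides. I'll go straight up.

Call:
carry_out(
  increments=[
    [[0,0,-0.006],[0,0,0],0],
    [[0,0,-0.015],[0,0,0],0],
    [[0,0,-0.025],[0,0,0],0],
    [[0,0,-0.03],[0,0,0],0],
    [[0,0,-0.03],[0,0,0],0],
    [[0,0,-0.03],[0,0,0],0],
    [[0,0,-0.02],[0,0,0],0],
    [[0,0,0],[0,0,0],0],
    [[0,0,0],[0,0,0],0],
  ],
)

```text
time: 14.75
tool_pos: [440.2, -296.9, 187.1]
tcp_rot: [179.5, -0.3, 17.2]
ft_force: [0.1, 0.4, -1.3]
finger_gap: 85.5
```

```bash
python3 settle.py 3 w20; python3 st.py 437 -295 16.3 17; python3 - <<'E'
from h import *
d=r.snapshot("scene");cv2.imwrite("pics/s4.png",d["image"])
E
```

```text
14.9 [ 439.56 -296.43  185.31] [179.65  -0.22  17.15] F [-1.18  0.12 -0.09] M [-0.006  0.015 -0.004] gap 85.3 q6 33.3
tool shift [ -2.68  -3.14 168.98]
tool turn [ 0.006  -0.0039  0.0026]
```

View pics/w20.png

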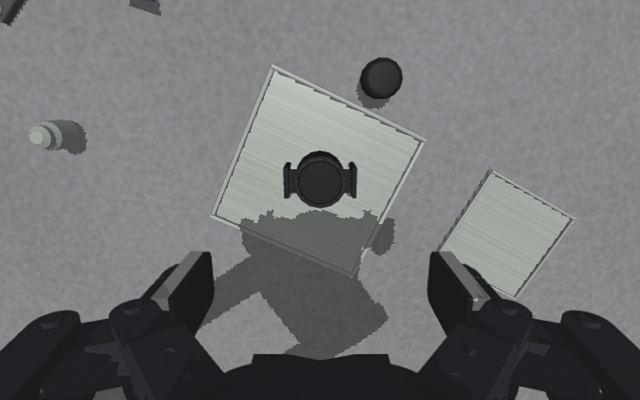

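View pics/s4.png

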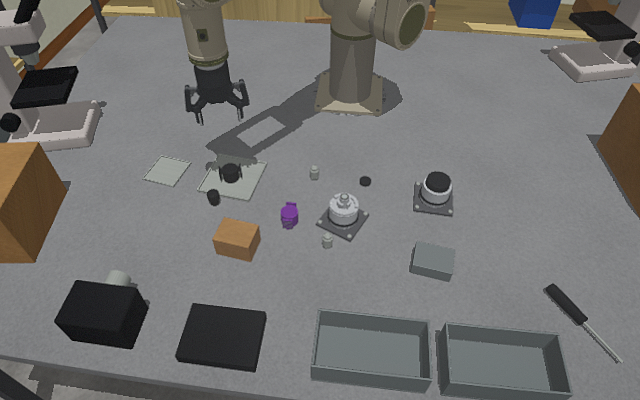

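The wrist view shows the cap upright at (320,180), near the tray's middle (corners at (273,66), (425,140), (353,275) and (213,215)). The gripper is 17 cm above it. The scene view shows every bystander where it started.

```bash
python3 - <<'E'
from h import *
d=r.snapshot("wrist");c=onz(d,[(320,181)],42)[0];t=onz(d,[(273,66),(425,140),(353,275),(213,215)],10);print("cap",c.round(1),"tray",t.mean(0).round(1))
print(r.sense()["qd"].round(2));r.hand_in()
E
```

```text
cap [ 440.5 -296.1   42. ] tray [ 434.9 -294.3   10. ]
[-0.02  0.33 -0.03 -0.07  0.03  0.11]
the job is handed in; nothing more can be done
```

The cap is off the canister and standing upright in the 150 mm steel tray, let go, and I've handed the job in at about 15 s of the 72 s. The hand-in gives no verdict.

- **Squeeze and turn:** I gripped both tabs at the gripper's lowest setting, 20 N (40 N over both fingers), which pressed them fully in. I felt the stop about 0.745 rad from closed and never went above about 0.33 N m against it. I then eased back to about 0.72 rad.
- **Lift and set down:** the cap came straight off with about 1 N of load. I lowered it until I felt the tray floor (8.5 N at most in the readings), then opened the fingers and backed straight up.
- **Last checks:** the cap stood about 6 mm from the tray's measured centre, well inside the 52 mm limit. The gripper was open, about 17 cm above where it let go and touching nothing. By eye in the scene picture, the bystanders were where they started; I did not measure them.
- **Disagreements:** the top and wrist cameras differed by about 2 mm on where the canister is. I centred the grip on the cap as seen from the wrist camera. The arm also drifted 2–4 mm after some moves, which I corrected before closing the fingers.

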